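Fit the bayonet collar to the lens-cleaner pump bottle and try the pump

TASK

Fit the slotted aluminium collar to the pump bottle: slots down, slide it over the pump cap and neck, turn it until its slots drop over the lugs on the neck, and press it fully home so that the stiff sealing washer is pushed right down onto the bottle's shoulder. When the collar is home, try the pump: press its cap right down and let it spring back up. Leave the plain ring, the small dropper bottle and the screw jar where they stand.

Things in the scene. Friction and masses are not known exactly. Their poses are not given: they have to be found in the camera images.
- collar: the loose aluminium collar, an open sleeve: 46 mm outside, 32 mm bore, 42 mm high, ribbed outside. Its lowest 16 mm are cut by four open slots, each about 12 mm wide, on its own +x, +y, -x and -y sides; it stands on its slotted end, slots down. Origin: centre of the slotted lower end, z up along the bore.
- dispenser: white pump bottle, 64 mm wide, in a steel holder on a 100 mm square plate fixed to the worktop. Origin: centre of the plate's underside, z up the bottle's axis. Heights: shoulder flange (51 mm wide) 83 mm; neck 29 mm wide to 104 mm, tapering to 25 mm at 114 mm; pump cap to 140 mm. The bottle sits very stiffly at ANY turn in the holder: this body's yaw tells nothing of the lugs' angle.
- lugs (a point): point on the bottle's axis at the height of the lugs' tops, 98 mm up. Four lugs 90 degrees apart stick out of the neck, 39 mm across the tips, each 6 mm wide and 6 mm high. Their angle about the axis is not given by any pose: see it or feel for it. A collar whose slots miss them stops here; once within about 8 degrees it drops 8 mm to the washer.
- washer_top (a point): point on the axis at the top of the unpressed sealing washer, 90 mm up: a rubber ring 47 mm wide round the neck, under the lugs. It slides 6 mm down under a push of about 7 N and stays down. The point itself is fixed.
- seat (a point): point on the bottle's axis, 84 mm above the plate's underside: the centre of the collar's lower end when it is fully home (washer pushed right down). Does not turn with the bottle.
- pump_top (a point): centre of the flat top of the pump cap, 23 mm wide; 140 mm above the worktop at rest, 14 mm above the top of a collar that is fully home.
- pump (a joint): travel of the pump cap: 0 up at rest, 0.007 m fully down; the spring takes about 3 N to start and 8 N at the bottom and returns it.
- plain_ring: bystander: plain aluminium ring without slots, 46 mm outside, 24 mm bore, 26 mm high; too narrow for the neck. Origin: centre of its underside.
- drop_bottle: bystander: loose small white dropper bottle with a red tip, 32 mm wide, 82 mm high. Origin: centre of its underside.
- screw_jar: bystander: loose small screw jar with a black lid, 47 mm wide, 40 mm high. Origin: centre of its underside.
Things that resemble listed ones, but are neither listed nor needed, are in the scene too. What is shaped like the collar but green is not meant.

How it is judged:
By the outcome, as a careful person would: the job done as asked, in the order asked, and still so for the second after the job is handed in, with the robot touching nothing.
It also fails if it takes over 64 s, if anything falls off the work surface, if the arm or the gripper's body presses on something with over 40 N, if the wrist force passes 120 N, or if a joint passes its speed limit or range.

ROBOT

A 6-joint arm with a two-finger parallel gripper is mounted at the origin on a cart in front of the work surface, level with it; the furniture and walls round the work are solid. World frame = base frame: x ahead of the robot, y to its left, z up, the work surface at z = 0. Lengths are in m, angles in rad, forces in N, time in s.
With the tool pointing down it reaches from about 0.225 to 0.725 m from the base axis. Payload 3.1 kg.
Tool frame: the origin (TCP) lies midway between the tips of the shut fingers; the grasp point (between the pads) lies 19 mm behind it (ctrl.pinch_z is the distance from the TCP to the grasp point, in m); z points along the fingers, y is the direction in which the jaws open and shut (so a half turn about z gives the same grasp; the last joint's range is limited). The gripper opens to 85 mm and grips with 20 to 120 N. Pads are 22 mm wide; open, the fingers measure 114 mm over their backs; the gripper's body (76 mm by 85 mm) begins 54 mm behind the grasp point. The pads swing forward as they close: fully open they stand 13 mm farther back than shut.
Start: joints at [1.184, 0.048, 0.099, 1.622, 0, 1.443], TCP at [0.134, 0.508, 0.231] pointing down, gripper open.
Joint ranges: [-2.91, 2.91], [-0.99, 1.94], [-1.21, 1.42], [-2.12, 2.29], [-1.49, 1.47], [-3.14, 3.14]. Speed limits (rad/s): [2.79, 2.79, 3.14, 3.14, 3.14, 3.14].

INTERFACE

Orientations are given as a unit quaternion [w, x, y, z].
In Python, from plant import monitor, cams, ctrl gives the robot as it stands.
- The arm moves only by the shell command python3 -m jog 'ROWS'. ROWS is JSON, a list of rows, each a list of 5 numbers: the finger opening in m, from 0 to 0.0854, then the shift along the tool's x, y, z in m, then the turn about the tool's z in rad. A call has 1 to 20 rows; each row is the pose to reach, as a shift and turn from the pose commanded when the call began, along the tool's axes at that moment; what a row does not reach only later rows make up. A row lasts 1/12 s, in which the tool goes at most 41.7 mm and 7.16 degrees, less where a joint would pass 70% of its speed; a pose out of reach is approached as far as the arm can. A call with a gripper value outside its range is refused whole. The fingers move at their own pace and stop on an object; the grip force is fixed at half the most. Time passes only in rows, so rows that repeat a pose let the fingers close. It gives the time, the measured TCP pose, the force and the opening at its end, in the units of the state.
- monitor.sense(): the state, without advancing time (a new reading comes with each control period).
- cams.read_camera(name): name is "scene" or "top" or "wrist"; returns the picture (480x640x3 uint8, blue, green, red); there is no depth.
- cams.calibration(name): a dict with "vfov" (degrees; the focal length in pixels is half the picture's height over the tangent of half this angle, whatever the lens; pixels are square), "cx", "cy" (the principal point, pixels), "rvec" (rotation vector, rad) and "tvec" (3), from world to camera coordinates, as OpenCV has them; the wrist camera has in their place "hand_eye" (4x4, takes a point from camera to tool coordinates, whose origin is the TCP and whose axes are the flange's). Camera axes: x right, y down, z forward; pixel columns grow to the right and rows downward; lengths in m; the calibration is good to about 2 mm. A picture is of the moment at which its call begins: read the wrist's pose just before it. calibration takes no time and is no camera call.
- ctrl.sign_off(): hands the job in, once; it reports no verdict.
Trained networks look in the newest picture that a camera, given by its name, has taken for a name from the list of things; names that differ only in an ending like _2 or _b are one class to them, and where a whole thing is asked for, a point or a joint stands for the part that bears it (a point fixed in the world has none). Each returns a list of dicts, best first, with "score" (0 to 1); they miss things now and then, are a little off and sometimes report something else, mostly with a low value. They report only what shows in the picture. A call takes as long as a camera call. They do not tell look-alikes from the thing itself.
- cams.regions_of(camera, label): "pixels" (480x640 bool, what is visible of it) and "box" ([centre column, centre row, width, height] in pixels, round what is visible of it).
- cams.tip_of(camera, label): "pixel" ([row, column] in pixels: a listed point, or the origin of a listed thing).
The state is a dict: "t": time; "qpos": joint angles; "qvel": joint speeds; "tau": joint torques, N m; "ee_pos": TCP position; "ee_rot": TCP orientation; "force": force on the tool from outside, world axes, zero at the start; "torque": the same for the moment, N m; "gripper_width": opening from 0.0 (shut) to 1.0 (fully open).
Only numpy, scipy, OpenCV 4.12 (cv2) and the standard library are available. Lean on these libraries where they do the work, as an engineer would, in place of code of your own. Each camera call takes 0.05 s, during which the arm holds its last target. There are 200 camera calls.

## Working session

There is one attempt and no reset: what is moved stays moved. The work goes in short steps, Python scripts to look and compute and a shell command to move; the robot and the scene stay as the last step left them, time stands still between calls to the robot, and variables do not carry over. Pictures are saved under pics/ and viewed, about 8 in all and at most 12, crops included, and the job is handed in when it is done.

```bash
ls; mkdir -p pics; cat > h.py <<'E'
import numpy as np, cv2
from plant import monitor, cams, ctrl
from scipy.spatial.transform import Rotation as R
def cam(name, s=None):
    c=cams.calibration(name); f=240/np.tan(np.radians(c['vfov'])/2)
    if name=='wrist':
        H=np.array(c['hand_eye']); s=s or monitor.sense(); q=s['ee_rot']
        T=np.eye(4); T[:3,:3]=R.from_quat([q[1],q[2],q[3],q[0]]).as_matrix(); T[:3,3]=s['ee_pos']
        W=T@H; Rw=W[:3,:3]; o=W[:3,3]
    else:
        Rw=R.from_rotvec(np.ravel(c['rvec'])).as_matrix().T; o=-Rw@np.ravel(c['tvec'])
    return f,c['cx'],c['cy'],Rw,o
def onz(C,row,col,z):
    f,cx,cy,Rw,o=C; d=Rw@np.array([(col-cx)/f,(row-cy)/f,1]); return o+d*(z-o[2])/d[2]
def proj(C,p):
    f,cx,cy,Rw,o=C; v=Rw.T@(np.array(p)-o); return v[1]/v[2]*f+cy, v[0]/v[2]*f+cx
E
python3 - <<'E'
from h import *
for n in ['scene','top']:
    im=cams.read_camera(n); cv2.imwrite(f'pics/{n}0.png',im); C=cam(n); print(n,C[4],cams.calibration(n))
    for l,z in [('collar',0),('dispenser',0),('lugs',.098),('pump_top',.14),('plain_ring',0),('drop_bottle',0),('screw_jar',0)]:
        for d in cams.tip_of(n,l)[:3]: print(l,round(d['score'],2),np.round(d['pixel']),onz(C,*d['pixel'],z).round(3))
print(cams.calibration('wrist'),monitor.sense(),ctrl.pinch_z)
E
```

```text
pics
scene [ 0.14550053 -0.93699047  1.31017902] {'vfov': 42.01904782789396, 'cx': 313.2893019727357, 'cy': 240.08728228985882, 'rvec': array([ 2.41439972, -0.52741465,  0.19495834]), 'tvec': array([-0.53266311,  0.20815677,  1.51282232])}
collar 0.93 [293. 278.] [ 0.444 -0.097  0.   ]
collar 0.68 [322. 301.] [ 0.461 -0.199  0.   ]
collar 0.6 [287. 310.] [ 0.525 -0.114  0.   ]
dispenser 0.62 [318. 383.] [ 0.65  -0.271  0.   ]
lugs 0.69 [299. 384.] [ 0.638 -0.277  0.098]
pump_top 0.7 [288. 386.] [ 0.641 -0.275  0.14 ]
plain_ring 0.6 [204. 236.] [0.453 0.233 0.   ]
drop_bottle 0.79 [260. 383.] [ 0.734 -0.115  0.   ]
screw_jar 0.77 [373. 341.] [ 0.489 -0.362  0.   ]
top [ 0.48777038 -0.07913671  1.26763214] {'vfov': 46.53515267562497, 'cx': 323.62636469142274, 'cy': 240.58774372907408, 'rvec': array([ 2.1954909 , -2.16117119,  0.08284719]), 'tvec': array([-0.082301  ,  0.58659205,  1.22483065])}
collar 0.68 [296. 374.] [ 0.465 -0.19   0.   ]
collar 0.57 [266. 347.] [ 0.534 -0.126  0.   ]
collar 0.47 [304. 334.] [ 0.446 -0.1    0.   ]
dispenser 0.88 [222. 410.] [ 0.635 -0.27   0.   ]
lug
[... 658 characters left out ...]
0000000e+00]])} {'t': 0.8, 'qpos': array([ 1.18417224e+00,  4.79387462e-02,  9.92057801e-02,  1.62198382e+00,
       -1.20734134e-05,  1.44300683e+00]), 'qvel': array([-2.41344961e-03, -5.15871673e-04, -6.45115788e-04,  4.24966425e-04,
       -6.00789730e-05,  1.07441967e-03]), 'tau': array([-4.81491334e-04, -3.38587368e+01,  3.20126081e+01,  7.69120052e-04,
       -2.22049221e-04, -1.76620745e-06]), 'ee_pos': array([0.13438684, 0.50750973, 0.23134636]), 'ee_rot': array([1.59547425e-05, 1.29056334e-01, 9.91637263e-01, 3.69257999e-05]), 'force': array([-1.29454187, -0.18616902,  0.12717405]), 'torque': array([ 0.04268308,  0.00107842, -0.00986171]), 'gripper_width': 1.0023668642774755} 0.0187
```

```bash
python3 - <<'E'
import cv2,numpy as np
a=cv2.imread('pics/scene0.png')[180:400,220:420]; b=cv2.imread('pics/top0.png')[150:340,300:490]
a=cv2.resize(a,(400,440),interpolation=3); b=cv2.resize(b,(400,400),interpolation=3)
o=np.zeros((440,800,3),np.uint8); o[:,:400]=a; o[:400,400:]=b; cv2.imwrite('pics/c1.png',o)
E
```

```text
(no output)
```

View pics/c1.png

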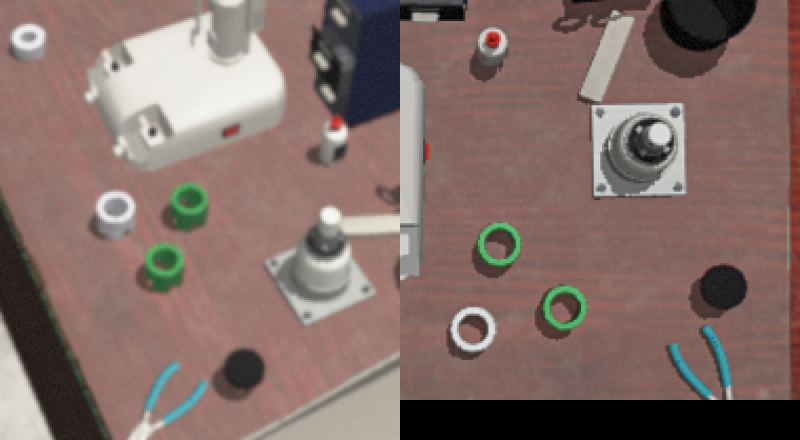

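View pics/scene0.png

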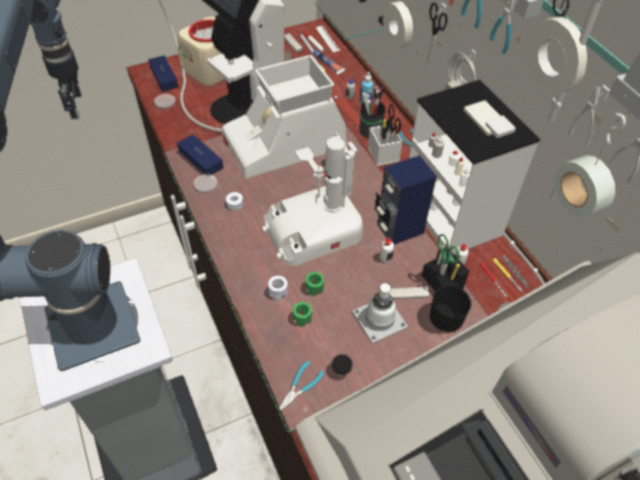

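Candidates in the scene picture: silver sleeve (278,288), green sleeves (315,283) and (301,314), and a small silver ring (234,200). By the description, the tall silver sleeve at (278,288) is the collar, and (234,200) is the low plain ring. The pump bottle is at (382,310). I'll move closer and check.

```bash
python3 -m jog '[[0.0854,-0.335,-0.54,0.03,0],[0.0854,-0.335,-0.54,0.03,0],[0.0854,-0.335,-0.54,0.03,0],[0.0854,-0.335,-0.54,0.03,0],[0.0854,-0.335,-0.54,0.03,0],[0.0854,-0.335,-0.54,0.03,0],[0.0854,-0.335,-0.54,0.03,0],[0.0854,-0.335,-0.54,0.03,0],[0.0854,-0.335,-0.54,0.03,0],[0.0854,-0.335,-0.54,0.03,0],[0.0854,-0.335,-0.54,0.03,0],[0.0854,-0.335,-0.54,0.03,0],[0.0854,-0.335,-0.54,0.03,0],[0.0854,-0.335,-0.54,0.03,0],[0.0854,-0.335,-0.54,0.03,0],[0.0854,-0.335,-0.54,0.03,0],[0.0854,-0.335,-0.54,0.03,0],[0.0854,-0.335,-0.54,0.03,0],[0.0854,-0.335,-0.54,0.03,0]]'
python3 - <<'E'
from h import *
s=monitor.sense(); C=cam('wrist',s); im=cams.read_camera('wrist'); cv2.imwrite('pics/w1.png',im)
print(s['t'],s['ee_pos'],s['ee_rot'],s['qpos'].round(2),s['force'])
for l,z in [('collar',0),('dispenser',0),('lugs',.098),('pump_top',.14)]:
    for d in cams.tip_of('wrist',l)[:3]: print(l,round(d['score'],2),np.round(d['pixel']),onz(C,*d['pixel'],z).round(4))
E
```

```text
t: 2.38
ee_pos: [0.3197, -0.0992, 0.2015]
ee_rot: [-0.0, 0.129, 0.992, 0.0]
force: [-0.6, 0.2, 0.6]
gripper_width: 0.998
2.3833 [ 0.3197138  -0.09921468  0.20146173] [-1.90485920e-04  1.28519403e-01  9.91706915e-01  3.49020641e-04] [-0.5  -0.46 -0.39  1.64  0.   -0.24] [-0.55301857  0.17355491  0.58213763]
collar 0.88 [391. 255.] [ 0.4691 -0.1906  0.    ]
collar 0.83 [437. 341.] [ 0.5372 -0.1264  0.    ]
collar 0.59 [346. 347.] [ 0.4458 -0.0985  0.    ]
```

View pics/w1.png

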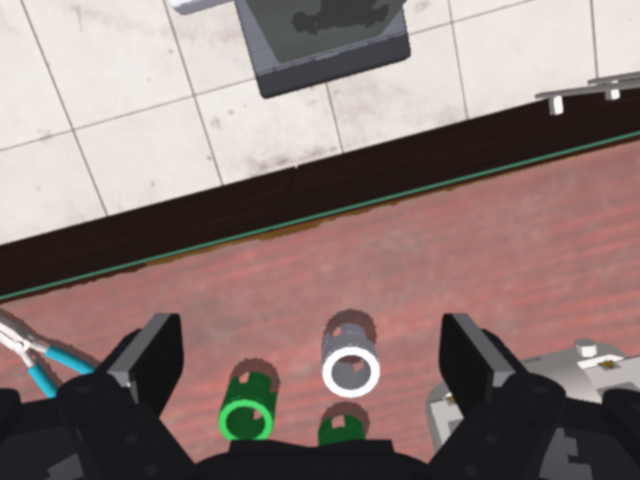

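```bash
python3 - <<'E'
import cv2
a=cv2.imread('pics/w1.png')[300:410,300:400]; cv2.imwrite('pics/c2.png',cv2.resize(a,None,fx=5,fy=5,interpolation=2))
E
```

```text
(no output)
```

View pics/c2.png

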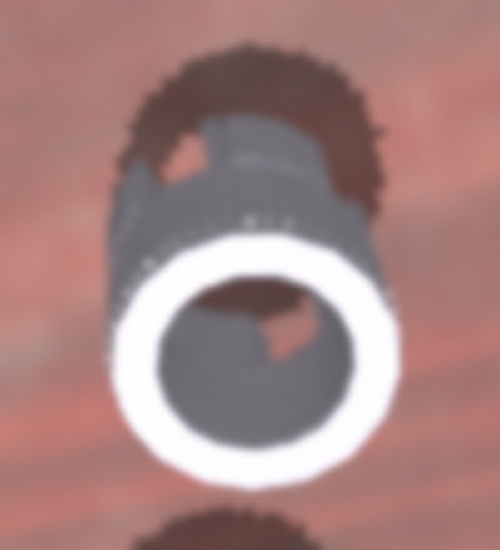

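The silver sleeve has open slots at its lower end, so it is the collar, and the choice is confirmed. One slot shows at crop (185,155), the next on the right at about (340,185). Next I'll compute the slot angle.

```bash
python3 - <<'E'
from h import *
s=monitor.sense(); C=cam('wrist',s)
im=cv2.imread('pics/w1.png')
# top rim: white ring ellipse fit
g=im.min(2); m=(g[300:410,300:400]>225).astype(np.uint8)
cs,_=cv2.findContours(m,0,1); c=max(cs,key=cv2.contourArea); (ex,ey),ax,_=cv2.fitEllipse(c)
p=onz(C,ey+300,ex+300,.042); print('rim centre',p.round(4),ax)
for x,y in [(213,118),(325,155),(143,160)]:
    q=onz(C,300+y/5,300+x/5,0); v=q-p; print(q.round(4),np.hypot(v[0],v[1]).round(4),np.degrees(np.arctan2(v[1],v[0])).round(1))
# model check overlay
o=cv2.resize(im[300:410,300:400],None,fx=5,fy=5,interpolation=2)
best=[]
gray=im[:,:,2].astype(float)-im[:,:,0]  # redness
for th in range(0,90,2):
    sc=0
    for k in range(4):
        for da in np.linspace(-11,11,9):
            for z in (.002,.006,.010,.013):
                for sgn,off in ((1,0),(-1,45)):
                    a=np.radians(th+90*k+da+off); d=np.array([np.cos(a),np.sin(a)])
                    P=np.r_[p[:2]+.023*d,z]; 
                    if d@(C[4][:2]-p[:2])<.09*0.3: continue
                    r,cc=proj(C,P); sc+=sgn*gray[int(round(r)),int(round(cc))]
    best.append((sc,th))
print(sorted(best)[::-1][:8])
E
```

```text
rim centre [ 0.4459 -0.0988  0.042 ] (48.34111404418945, 55.47037124633789)
[ 0.4241 -0.0971  0.    ] 0.0218 175.4
[ 0.4361 -0.0796  0.    ] 0.0215 117.1
[ 0.4289 -0.1109  0.    ] 0.0209 -144.6
[(np.float64(1770.0), 14), (np.float64(1719.0), 16), (np.float64(1704.0), 12), (np.float64(1623.0), 18), (np.float64(1605.0), 10), (np.float64(1475.0), 20), (np.float64(1414.0), 8), (np.float64(1384.0), 22)]
```

```bash
python3 -m jog '[[0.075,-0.122,0.0326,0.08,0.56],[0.075,-0.122,0.0326,0.08,0.56],[0.075,-0.122,0.0326,0.08,0.56],[0.075,-0.122,0.0326,0.08,0.56],[0.075,-0.122,0.0326,0.11,0.56],[0.075,-0.122,0.0326,0.14,0.56],[0.075,-0.122,0.0326,0.17,0.56],[0.075,-0.122,0.0326,0.1935,0.56],[0.075,-0.122,0.0326,0.1935,0.56],[0.035,-0.122,0.0326,0.1935,0.56],[0.035,-0.122,0.0326,0.1935,0.56],[0.035,-0.122,0.0326,0.1935,0.56],[0.035,-0.122,0.0326,0.1935,0.56],[0.035,-0.122,0.0326,0.1935,0.56],[0.035,-0.122,0.0326,0.1935,0.56],[0.035,-0.122,0.0326,0.1935,0.56],[0.035,-0.122,0.0326,0.1935,0.56]]'; python3 -c "
from h import *
s=monitor.sense();print(s['t'],s['qpos'].round(2),s['force'])"
```

```text
t: 4.05
ee_pos: [0.4485, -0.1007, 0.0104]
ee_rot: [0.002, 0.398, 0.917, 0.0]
force: [-0.3, -0.0, 6.4]
gripper_width: 0.52
4.05 [-0.37 -0.06 -0.45  1.17  0.    0.45] [-0.29947014 -0.00673882  6.40928504]
```

```bash
python3 -m jog '[[0.035,0,0,-0.04,0],[0.035,0,0,-0.08,0],[0.035,0,0,-0.12,0],[0.035,0,0,-0.16,0],[0.035,-0.03,-0.01,-0.19,0],[0.035,-0.07,-0.025,-0.19,0],[0.035,-0.11,-0.045,-0.19,0],[0.035,-0.15,-0.06,-0.19,0],[0.035,-0.19,-0.075,-0.19,0],[0.035,-0.22,-0.09,-0.19,0],[0.035,-0.23,-0.09,-0.19,0],[0.035,-0.23,-0.09,-0.19,0],[0.035,-0.23,-0.09,-0.19,0]]'
python3 - <<'E'
from h import *
s=monitor.sense(); C=cam('wrist',s); im=cams.read_camera('wrist'); cv2.imwrite('pics/w2.png',im)
print(s['t'],s['ee_pos'],s['ee_rot'],s['qpos'].round(2),s['force'],s['gripper_width'])
for l,z in [('collar',.19),('dispenser',0),('lugs',.098),('pump_top',.14),('washer_top',.09),('seat',.084)]:
    for d in cams.tip_of('wrist',l)[:3]: print(l,round(d['score'],2),np.round(d['pixel']),onz(C,*d['pixel'],z).round(4))
E
```

```text
t: 5.13
ee_pos: [0.5373, -0.3295, 0.197]
ee_rot: [-0.001, 0.399, 0.917, 0.0]
force: [-0.3, 0.2, -1.0]
gripper_width: 0.522
5.1333 [ 0.53729621 -0.32954164  0.1970477 ] [-9.39964029e-04  3.98512805e-01  9.17162160e-01  4.81693882e-04] [-0.66  0.33  0.35  1.6   0.    0.16] [-0.33405634  0.20202436 -1.04143143] 0.5221487464289942
collar 0.97 [306. 309.] [ 0.5354 -0.3278  0.19  ]
collar 0.76 [ 12. 373.] [ 0.482  -0.2406  0.19  ]
collar 0.71 [  4. 504.] [ 0.5104 -0.2109  0.19  ]
dispenser 0.59 [252. 446.] [ 0.6413 -0.2769  0.    ]
lugs 0.76 [294. 495.] [ 0.6396 -0.2753  0.098 ]
pump_top 0.88 [328. 530.] [ 0.6408 -0.2757  0.14  ]
washer_top 0.58 [291. 490.] [ 0.6407 -0.2757  0.09  ]
seat 0.96 [285. 489.] [ 0.6401 -0.2735  0.084 ]
```

View pics/w2.png

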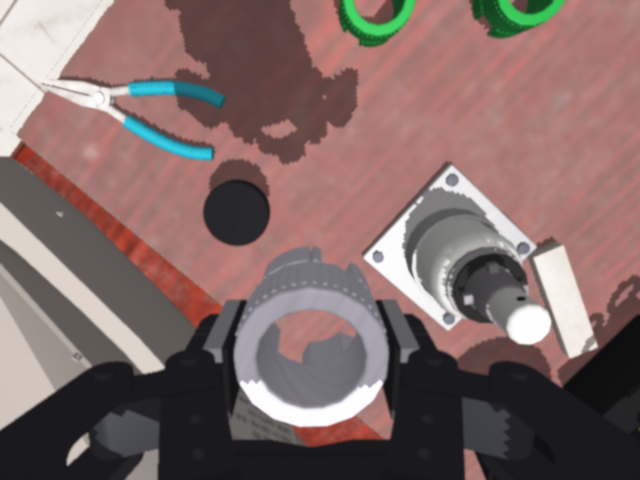

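The collar is held upright with its slots down (rim centre about (312,355)). The lugs show as grey tabs around the black neck at about (490,290).

```bash
python3 - <<'E'
import cv2,numpy as np
i=cv2.imread('pics/w2.png'); a=cv2.resize(i[230:350,420:560],(490,420),interpolation=2); b=cv2.resize(i[235:340,260:365],(310,310),interpolation=2)
o=np.zeros((420,800,3),np.uint8); o[:,:490]=a; o[:310,490:]=b; cv2.imwrite('pics/c3.png',o)
E
```

```text
(no output)
```

View pics/c3.png

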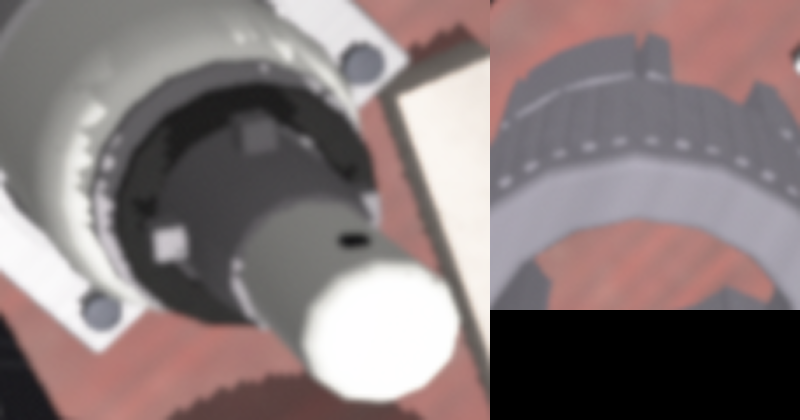

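```bash
python3 - <<'E'
from h import *
s=monitor.sense(); C=cam('wrist',s); im=cv2.imread('pics/w2.png')
ax=np.array([.6402,-.2753])
for x,y in [(257,132),(170,243),(370,208)]:
    q=onz(C,230+y/3.5,420+x/3.5,.098); v=q[:2]-ax; print('lug',q.round(4),np.hypot(*v).round(4),np.degrees(np.arctan2(v[1],v[0])).round(1)%90)
z0=s['ee_pos'][2]-.0104
red=im[:,:,2].astype(float)-im[:,:,0]
# score slots on visible outer bottom side, centre free
best=[]
for dx in np.arange(-4,5,1)/1e3:
  for dy in np.arange(-4,5,1)/1e3:
    p=s['ee_pos'][:2]+[dx,dy]
    for th in range(0,90,2):
      sc=n=0
      for k in range(4):
        for da in np.linspace(-12,12,7):
          for z in (.002,.006,.010,.014):
            for sg,off,w in ((1,0,12),(-1,45,28)):
              a=np.radians(th+90*k+da*w/12+off); d=np.array([np.cos(a),np.sin(a)])
              u=C[4][:2]-p; u/=np.hypot(*u)
              if d@u<.25: continue
              r,c=proj(C,np.r_[p+.0228*d,z0+z]); sc+=sg*red[int(round(r)),int(round(c))]; n+=1
      best.append((sc/n,th,dx,dy))
for b in sorted(best)[::-1][:8]: print(np.round(b,3))
for nm in ['collar']:
    d=cams.tip_of('wrist',nm)[0]; print(onz(C,*d['pixel'],z0))
for x,y in [(669,42),(757,88),(757,84),(515,80)]:
    q=onz(C,235+y/2.952,260+(x-490)/2.952,z0); v=q[:2]-s['ee_pos'][:2]; print('tab',q.round(4),np.hypot(*v).round(4),np.degrees(np.arctan2(v[1],v[0])).round(1))
E
```

```text
lug [ 0.6271 -0.2636  0.098 ] 0.0175 48.30000000000001
lug [ 0.6317 -0.2873  0.098 ] 0.0147 54.7
lug [ 0.652  -0.2593  0.098 ] 0.0199 53.5
[ 2.8104e+01  1.6000e+01 -2.0000e-03  1.0000e-03]
[ 2.766e+01  1.400e+01 -3.000e-03  1.000e-03]
[ 2.734e+01  1.200e+01 -3.000e-03  0.000e+00]
[ 2.688e+01  1.400e+01 -2.000e-03  1.000e-03]
[ 2.6875e+01  1.8000e+01 -2.0000e-03  1.0000e-03]
[ 2.674e+01  1.800e+01 -2.000e-03  2.000e-03]
[ 2.612e+01  1.400e+01 -2.000e-03  0.000e+00]
[ 2.609e+01  1.200e+01 -2.000e-03  1.000e-03]
[ 0.53675459 -0.32779928  0.18813344]
tab [ 0.5245 -0.3081  0.1881] 0.0242 123.0
tab [ 0.5368 -0.3049  0.1881] 0.0235 92.0
tab [ 0.5365 -0.3045  0.1881] 0.0239 92.9
tab [ 0.5136 -0.3252  0.1881] 0.0242 172.3
```

```bash
python3 -m jog '[[0.035,-0.005,0.02,0,-0.12],[0.035,-0.01,0.04,0,-0.24],[0.035,-0.015,0.06,0,-0.36],[0.035,-0.02,0.08,0,-0.48],[0.035,-0.028,0.1,0,-0.6],[0.035,-0.033,0.113,0,-0.66],[0.035,-0.033,0.113,0,-0.66],[0.035,-0.033,0.113,0,-0.66],[0.035,-0.033,0.113,0.02,-0.66],[0.035,-0.033,0.113,0.04,-0.66],[0.035,-0.033,0.113,0.055,-0.66],[0.035,-0.033,0.113,0.065,-0.66],[0.035,-0.033,0.113,0.065,-0.66],[0.035,-0.033,0.113,0.065,-0.66]]'
python3 - <<'E'
from h import *
s=monitor.sense(); C=cam('scene'); im=cams.read_camera('scene')
im2=cams.read_camera('top'); w=cams.read_camera('wrist')
cv2.imwrite('pics/w3.png',w)
print(s['t'],s['ee_pos'],s['ee_rot'],s['qpos'].round(2),s['force'],s['torque'],s['gripper_width'])
o=np.zeros((400,800,3),np.uint8); o[:,:400]=cv2.resize(im[230:350,320:440],(400,400),interpolation=2); o[:,400:]=cv2.resize(w[190:480,170:460],(400,400),interpolation=2); cv2.imwrite('pics/c4.png',o)
E
```

```text
t: 6.7
ee_pos: [0.6417, -0.2765, 0.1325]
ee_rot: [-0.001, 0.08, 0.997, 0.0]
force: [-0.1, -0.1, 0.4]
gripper_width: 0.525
6.7 [ 0.64171816 -0.27648165  0.13254206] [-7.19347877e-04  7.99222060e-02  9.96800823e-01  2.09135071e-04] [-0.5   0.52  0.47  1.53 -0.   -0.34] [-0.14001158 -0.06200862  0.35880432] [ 0.01505436 -0.04315272 -0.00123045] 0.524699346970024
```

View pics/c4.png

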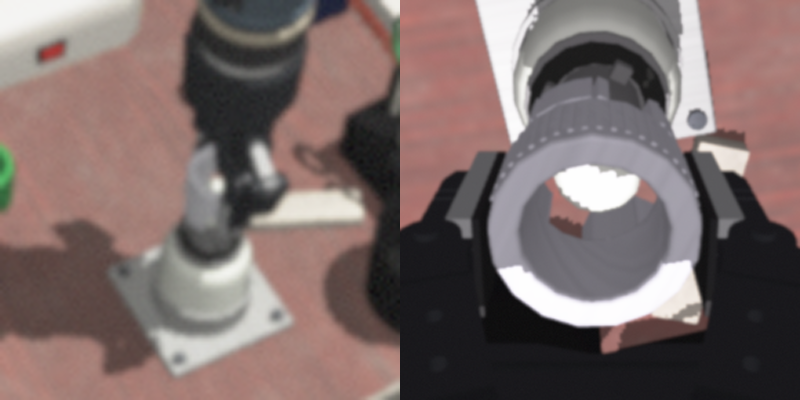

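Collar is around the cap without contact. In the wrist view the cap shows through the bore at crop (598,190) and a lug at (622,72). I'll use both to refine.

```bash
python3 - <<'E'
from h import *
s=monitor.sense(); C=cam('wrist',s); P=lambda x,y:(190+y*.725,170+(x-400)*.725)
q=s['ee_rot']; M=R.from_quat([q[1],q[2],q[3],q[0]]).as_matrix(); xt,yt=M[:2,0],M[:2,1]; print('xt',xt,'yt',yt)
far=onz(C,*P(598,212),.14)[:2]; ax=far+.0115*xt; print('axis from cap',ax.round(4))
L=onz(C,*P(622,72),.098)[:2]; 
for a in (ax,np.array([.6405,-.2755])):
    v=L-a; print('lug',np.hypot(*v).round(4),np.degrees(np.arctan2(v[1],v[0])))
z0=s['ee_pos'][2]-.0097
b=[onz(C,*P(595,y),z)[:2] for y,z in ((325,z0+.042),(139,z0+.042))]; b2=[onz(C,*P(x,225),z0+.042)[:2] for x in (489,702)]
print('collar rim',np.mean(b,0).round(4),np.linalg.norm(b[0]-b[1]).round(4),np.mean(b2,0).round(4),np.linalg.norm(b2[0]-b2[1]).round(4),'tcp',s['ee_pos'])
for n,z in (('lugs',.098),('pump_top',.14),('seat',.084),('dispenser',0),('collar',z0)):
    for d in cams.tip_of('wrist',n)[:1]: print(n,round(d['score'],2),onz(C,*d['pixel'],z).round(4))
    for d in cams.tip_of('top',n)[:1]: print(n,'top',round(d['score'],2),onz(cam('top'),*d['pixel'],z).round(4))
# slot edges in image? save crop of lower collar
im=cv2.imread('pics/w3.png')[190:300,240:385]; cv2.imwrite('pics/c5.png',cv2.resize(im,None,fx=5,fy=5,interpolation=2))
E
```

```text
xt [-0.98733293  0.15863407] yt [0.15863804 0.98733615]
axis from cap [ 0.6394 -0.2748]
lug 0.0164 142.69272159277475
lug 0.0177 142.95310992844782
collar rim [ 0.6415 -0.2759] 0.0439 [ 0.6389 -0.2754] 0.0445 tcp [ 0.64340266 -0.27697859  0.13492783]
lugs top 0.6 [ 0.6311 -0.2819  0.098 ]
pump_top 0.67 [ 0.6406 -0.2747  0.14  ]
seat 0.7 [ 0.6401 -0.2728  0.084 ]
seat top 0.62 [ 0.6329 -0.2724  0.084 ]
dispenser 0.82 [ 0.6409 -0.2751  0.    ]
dispenser top 0.96 [ 0.6354 -0.2754  0.    ]
collar 0.79 [ 0.6417 -0.276   0.1252]
collar top 0.73 [ 0.6269 -0.2708  0.1252]
```

View pics/c5.png

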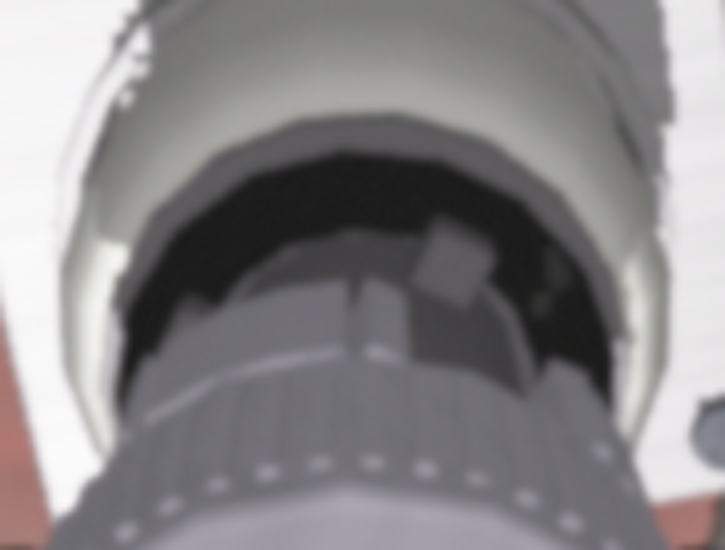

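```bash
python3 - <<'E'
from h import *
s=monitor.sense(); C=cam('wrist',s); print(s['ee_pos'],s['t'])
z0=s['ee_pos'][2]-.0097
for c in ([.6417,-.276],[.6405,-.2757]):
  for x,y,z in ((405,288,0),(552,360,0),(408,362,.016),(537,390,.016)):
    v=onz(C,190+y/5,240+x/5,z0+z)[:2]-c; print(np.hypot(*v).round(4),np.degrees(np.arctan2(v[1],v[0])).round(1))
E
```

```text
[ 0.64275213 -0.27632624  0.13277395] 7.35
0.0235 160.6
0.0232 129.9
0.0229 160.7
0.0242 139.2
0.0223 160.3
0.0222 128.1
0.0217 160.4
0.0231 137.8
```

```bash
python3 -m jog '[[0.035,0.0008,0.0007,0,0.04],[0.035,0.0008,0.0007,0.005,0.04],[0.035,0.0008,0.0007,0.01,0.04],[0.035,0.0008,0.0007,0.014,0.04],[0.035,0.0008,0.0007,0.018,0.04],[0.035,0.0008,0.0007,0.022,0.04],[0.035,0.0008,0.0007,0.022,0.04],[0.035,0.0008,0.0007,0.022,0.04]]'
python3 -m jog '[[0.035,0,0,0.003,0],[0.035,0,0,0.006,0],[0.035,0,0,0.009,0],[0.035,0,0,0.009,0],[0.035,0,0,0.009,0]]'
```

```text
t: 8.02
ee_pos: [0.6417, -0.2753, 0.1101]
ee_rot: [-0.001, 0.099, 0.995, 0.0]
force: [-0.4, -0.3, -1.4]
gripper_width: 0.526
t: 8.43
ee_pos: [0.6418, -0.2754, 0.1013]
ee_rot: [-0.0, 0.099, 0.995, 0.0]
force: [0.5, -0.5, -1.3]
gripper_width: 0.523
```

Slots have passed the lugs (collar's end at about 92 mm, no force). Now pressing home.

```bash
python3 -m jog '[[0.035,0,0,0.003,0],[0.035,0,0,0.005,0],[0.035,0,0,0.007,0],[0.035,0,0,0.009,0],[0.035,0,0,0.01,0],[0.035,0,0,0.01,0],[0.035,0,0,0.01,0]]'
```

```text
t: 9.02
ee_pos: [0.6425, -0.2757, 0.0944]
ee_rot: [0.001, 0.099, 0.995, -0.0]
force: [-3.4, 1.2, 5.8]
gripper_width: 0.522
```

```bash
python3 -m jog '[[0.035,0,0,0.003,0],[0.035,0,0,0.005,0],[0.035,0,0,0.005,0],[0.035,0,0,0.005,0]]'; python3 -m jog '[[0.035,0,0,0.003,0],[0.035,0,0,0.006,0],[0.035,0,0,0.006,0],[0.035,0,0,0.006,0]]'
```

```text
t: 9.35
ee_pos: [0.6429, -0.2758, 0.0943]
ee_rot: [0.003, 0.099, 0.995, -0.001]
force: [-6.6, 4.0, 18.7]
gripper_width: 0.52
t: 9.68
ee_pos: [0.6434, -0.276, 0.0941]
ee_rot: [0.005, 0.099, 0.995, -0.002]
force: [-11.9, 5.6, 33.0]
gripper_width: 0.523
```

Stalled at 33 N with the collar's end at about 84.5 mm, so it is home. Next I'll relax, release, lift and check.

```bash
python3 -m jog '[[0.035,0,0,-0.005,0],[0.035,0,0,-0.011,0],[0.035,0,0,-0.011,0],[0.075,0,0,-0.011,0],[0.075,0,0,-0.011,0],[0.075,0,0,-0.011,0],[0.075,0,0,-0.011,0],[0.075,0,0,-0.011,0],[0.075,0,0,-0.011,0],[0.075,0,0,-0.03,0],[0.075,0,0,-0.06,0],[0.075,0,0,-0.1,0],[0.075,0.04,0,-0.12,0],[0.075,0.08,0,-0.12,0],[0.075,0.1,0,-0.12,0],[0.075,0.1,0,-0.12,0],[0.075,0.1,0,-0.12,0],[0.075,0.1,0,-0.12,0]]'
python3 - <<'E'
from h import *
s=monitor.sense(); C=cam('wrist',s); w=cams.read_camera('wrist'); im=cams.read_camera('scene')
cv2.imwrite('pics/w4.png',w); cv2.imwrite('pics/scene4.png',im)
print(s['t'],s['ee_pos'],s['force'],s['qpos'].round(2),s['gripper_width'])
for n,z in (('lugs',.098),('pump_top',.14),('collar',.084),('dispenser',0)):
    for d in cams.tip_of('wrist',n)[:2]: print(n,round(d['score'],2),np.round(d['pixel']),onz(C,*d['pixel'],z).round(4))
r,c=map(int,proj(C,[.6405,-.2755,.11])); r0=min(max(r-90,0),300); c0=c-90; print(r0,c0)
o=np.zeros((400,800,3),np.uint8); o[:,:400]=cv2.resize(im[240:340,330:430],(400,400),interpolation=2); o[:,400:]=cv2.resize(w[r0:r0+180,c0:c0+180],(400,400),interpolation=2); cv2.imwrite('pics/c6.png',o)
E
```

```text
t: 11.18
ee_pos: [0.5447, -0.256, 0.2009]
ee_rot: [0.001, 0.099, 0.995, -0.0]
force: [0.5, -1.2, -0.5]
gripper_width: 0.881
11.1833 [ 0.54465057 -0.25601155  0.20094695] [ 0.54334125 -1.20059332 -0.5461747 ] [-0.55  0.24  0.26  1.58  0.   -0.35] 0.8807089162337702
lugs 0.81 [385. 310.] [ 0.6389 -0.2749  0.098 ]
pump_top 0.6 [429. 312.] [ 0.6392 -0.274   0.14  ]
pump_top 0.28 [377. 311.] [ 0.6065 -0.2677  0.14  ]
collar 0.96 [100. 375.] [ 0.4722 -0.2032  0.084 ]
collar 0.82 [169. 469.] [ 0.5218 -0.1543  0.084 ]
dispenser 0.77 [322. 310.] [ 0.6412 -0.2757  0.    ]
300 219
```

View pics/c6.png

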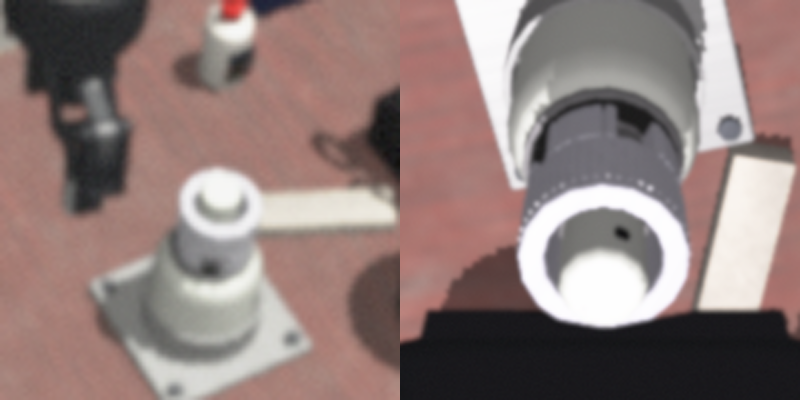

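Collar seated: in the wrist view the lug sits inside the slot at crop (632,125), and the cap stands proud of the rim. Next, press the pump with shut fingers.

```bash
python3 -m jog '[[0,-0.03,0,0,0],[0,-0.07,0,0,0],[0,-0.097,0,0,0],[0,-0.097,0,0,0],[0,-0.097,0,0.02,0],[0,-0.097,0,0.045,0],[0,-0.097,0,0.045,0],[0,-0.097,0,0.045,0],[0,-0.097,0,0.045,0]]'
python3 -m jog '[[0,0,0,0.006,0],[0,0,0,0.012,0],[0,0,0,0.016,0],[0,0,0,0.018,0],[0,0,0,0.018,0]]'
```

```text
t: 12.23
ee_pos: [0.6392, -0.275, 0.1569]
ee_rot: [0.0, 0.099, 0.995, -0.0]
force: [-0.3, 0.3, 0.9]
gripper_width: 0.001
t: 12.65
ee_pos: [0.6395, -0.2752, 0.1386]
ee_rot: [0.001, 0.099, 0.995, -0.0]
force: [0.9, -0.2, 3.1]
gripper_width: -0.004
```

```bash
python3 -m jog '[[0,0,0,0.003,0],[0,0,0,0.006,0],[0,0,0,0.006,0],[0,0,0,0.006,0]]'
```

```text
t: 12.98
ee_pos: [0.6396, -0.2752, 0.1339]
ee_rot: [0.001, 0.099, 0.995, -0.001]
force: [-1.0, -0.5, 7.4]
gripper_width: -0.001
```

```bash
python3 -m jog '[[0,0,0,0.003,0],[0,0,0,0.005,0],[0,0,0,0.005,0],[0,0,0,0.005,0],[0,0,0,0.005,0]]'
```

```text
t: 13.4
ee_pos: [0.6398, -0.2754, 0.133]
ee_rot: [0.003, 0.099, 0.995, -0.001]
force: [-5.7, 1.7, 16.5]
gripper_width: -0.006
```

Bottomed at 0.133 with 16.5 N. A touch more to be sure, then release and retreat.

```bash
python3 -m jog '[[0,0,0,0.002,0],[0,0,0,0.002,0],[0,0,0,0.002,0]]'; python3 -m jog '[[0,0,0,-0.01,0],[0,0,0,-0.03,0],[0,0,0,-0.06,0],[0,0.0,0,-0.08,0],[0,0.04,0,-0.08,0],[0,0.08,0,-0.08,0],[0,0.1,0,-0.08,0],[0,0.1,0,-0.08,0],[0,0.1,0,-0.08,0],[0,0.1,0,-0.08,0]]'
python3 - <<'E'
from h import *
s=monitor.sense(); C=cam('wrist',s); w=cams.read_camera('wrist'); im=cams.read_camera('scene'); cv2.imwrite('pics/scene5.png',im)
print(s['t'],s['ee_pos'],s['force'])
for n,z in (('pump_top',.14),('lugs',.098),('dispenser',0)):
    for d in cams.tip_of('wrist',n)[:1]: print(n,round(d['score'],2),onz(C,*d['pixel'],z).round(4))
# rim height from apparent size / position
CS=cam('scene')
for n,z in (('pump_top',.14),('plain_ring',0),('drop_bottle',0),('screw_jar',0)):
    for d in cams.tip_of('scene',n)[:1]: print(n,round(d['score'],2),np.round(d['pixel']),onz(CS,*d['pixel'],z).round(3))
o=np.zeros((400,800,3),np.uint8); r,c=map(int,proj(C,[.6405,-.2755,.11])); r0=min(max(r-90,0),300); c0=c-90
o[:,:400]=cv2.resize(im[180:400,220:440],(400,400),interpolation=2); o[:,400:]=cv2.resize(w[r0:r0+180,c0:c0+180],(400,400),interpolation=2); cv2.imwrite('pics/c7.png',o)
# rim height: fit ellipse in both shots
for nm,I,CC in (('w4',cv2.imread('pics/w4.png'),C),):
    for z in (.124,.126,.132,.134): print(z,[np.round(proj(CC,[.6405,-.2755+k,z]),1) for k in (-.023,.023)])
E
```

```text
t: 13.65
ee_pos: [0.6399, -0.2754, 0.1329]
ee_rot: [0.003, 0.099, 0.995, -0.002]
force: [-5.8, 2.0, 21.2]
gripper_width: 0.002
t: 14.48
ee_pos: [0.5416, -0.2554, 0.2048]
ee_rot: [0.0, 0.099, 0.995, -0.0]
force: [-0.4, 0.3, -0.2]
gripper_width: -0.006
14.4833 [ 0.54158418 -0.25535139  0.20476733] [-0.35080376  0.32642849 -0.23839444]
pump_top 0.87 [ 0.6405 -0.2758  0.14  ]
pump_top 0.49 [288. 386.] [ 0.64  -0.275  0.14 ]
plain_ring 0.74 [207. 234.] [0.445 0.224 0.   ]
drop_bottle 0.68 [260. 382.] [ 0.732 -0.113  0.   ]
screw_jar 0.64 [374. 340.] [ 0.488 -0.362  0.   ]
0.124 [array([419.9, 272.6]), array([407. , 346.8])]
0.126 [array([422.1, 272.3]), array([409.1, 347.1])]
0.132 [array([428.8, 271.4]), array([415.6, 347.9])]
0.134 [array([431.1, 271.1]), array([417.9, 348.2])]
```

View pics/c7.png

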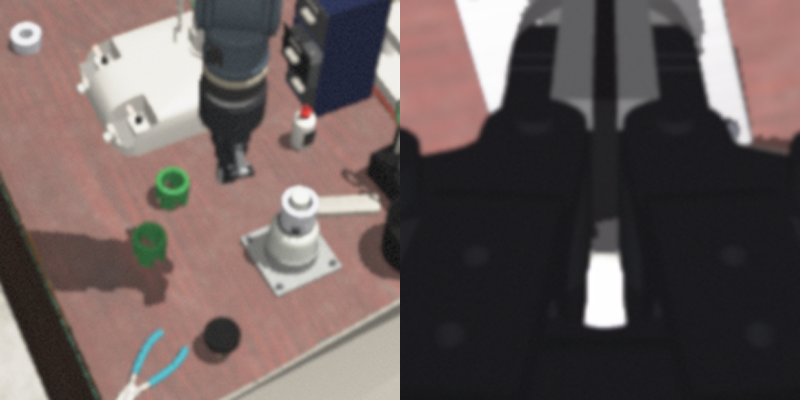

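The cap is back up (scene pixel (288,386), the same as at the start), the bystanders are where they were, and the robot touches nothing.

```bash
python3 -c "
from plant import ctrl; print(ctrl.sign_off())"
```

```text
the job is handed in; nothing more can be done
None
```

The slotted aluminium collar is fitted and pressed home on the pump bottle, and the pump was tried afterwards. I handed the job in at about 14.6 s on the clock.

- **Fitting the collar:** I picked the silver collar, not the green look-alikes, and turned it about 36° until its slots lined up with the lugs. It slid past the lugs with almost no force.
- **Seating:** Pressing stopped dead at 33 N with the collar's lower end at about 84 mm, which is the fully home height. The washer needs only about 7 N. The picture afterwards showed a lug inside its slot.
- **Pump:** I pressed the cap with shut fingers to 0.133 m, its full 7 mm of travel, at about 21 N. After I let go, the scene camera found it at the same pixel as before the job.
- **Bystanders:** the dropper bottle and screw jar measured within about 2 mm of where they started. The plain ring's two detections differed by about 3 pixels (12 mm on the worktop). I put that down to detector noise, because the arm was never near the ring after the start.
- **Checks that disagreed:**
  - The top camera's position for the bottle differed from the wrist camera's by about 5–9 mm. I went by the wrist view and the contact forces.
  - I did not measure the seated collar's height from a picture. It comes from the arm's position when it stalled.
  - The gripper hid most of the collar in the last wrist picture, so the final check of the cap relies mainly on the scene camera.

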